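Set up the portion scale: poise to 200 g, scoop on with its spout out

TASK

Set up the portion scale for 200 g bags: lift the poise out of the zero notch of the beam and drop it into the 200 g notch (the notches are 50 g apart), and stand the scoop squarely in the middle of the empty platform with its spout pointing straight out over that end of the scale and its handle towards the middle of the scale. Set the scoop down gently, leave the counterpoise where it stands on the other platform, and leave everything else on the table alone.

Things in the scene. Friction and masses are not known exactly. Their poses are not given: they have to be found in the camera images.
- scale: Blue counter scale (balance), bolted down, 170 mm deep, 330 mm long. Origin: centre of its underside. x to its rear, y along it to the empty platform (left as the robot sees it, within 0.2 rad), z up. Notched beam along y in front (x = -95 mm), with end stops 11 mm higher than it. Thin indicator tower at the rear middle (x = 73 to 85 mm, 153 mm high). Platforms rise or sink 7 mm as it tips.
- goods_platform: The empty bright steel platform, a level plate 120 x 120 mm at the +y end of the scale (132 mm from the scale's middle). Origin: centre of its top face, about 119 mm above the table (113 mm when tipped down); axes as the scale's.
- weight_platform: The same platform at the -y end, carrying the counterpoise. Origin: centre of its top face, about 113 mm above the table.
- counterpoise: Small brass weight that balances the empty scoop, 44 mm across, 45 mm high, on the weight platform. Origin: centre of its underside. Must stay there.
- notch_0 (a point): Zero notch, first at the goods (+y) end of the beam: its middle, level with the beam's top edge, 106 mm above the table. Aluminium bar 12 mm thick with 7 notches 22 mm apart (0, 50 ... 300 g from the goods end), 10 mm wide, 7 mm deep; ticks on its white front strip, long at 0, 100, 200, 300 g. y runs along the beam to the goods end; the beam leans up to 0.025 rad either way.
- notch_200 (a point): The 200 g notch, the fifth counting the zero notch, 88 mm from it towards the weight platform: middle of the notch, level with the beam's top edge. Axes as notch_0.
- poise: Loose brass saddle on the beam, 31 mm across it, 24 mm along it, 0.3 kg; y along the beam. Origin: middle of its crown's underside, which rests on the beam's top edge (at the notch point when seated). Upright round black knob, 17 mm thick, 8 to 42 mm above the origin. Cheeks hang 26 mm down beside the bar, 3 mm play each. Key under the crown 6 mm wide, 5.6 mm deep: lift over 6 mm to pass along.
- scoop: Scale scoop of aluminium, 0.24 kg: flat-bottomed pan 150 mm long, 100 mm wide, walls 50 mm high (back wall 62 mm), narrowing to a raised open spout at its +x end, black loop handle at its -x end. Origin: centre of its underside (the flat floor reaches from x = -75 to +50 mm); x points to the spout, z up. Starts on the table.
- scoop_spout (a point): Middle of the scoop's pouring lip, 98 mm ahead of the scoop's origin (+x), 30 mm above its underside.
- scoop_handle (a point): Middle of the handle's top bar, 107 mm behind the scoop's origin, 54 mm above its underside. The bar lies along the scoop's x: 12 mm wide, 14 mm high, free from x = -75 to -125 mm, with 24 mm of free air beneath. The scoop's centre of mass lies about 85 mm ahead of it.
- block: Round wooden chopping block, 260 mm across, 45 mm high, origin at the centre of its underside. Leave alone.
- cleaver: Cleaver with a black handle lying on the block. Leave alone.
- tubs: Stack of nested clear and white tubs, 112 mm across, 151 mm high. Leave alone.
- jar: Seasoning jar with red cap, 72 mm across, 130 mm high, behind the scale. Leave alone.
- spare_weight: Brass weight with a knob, 52 mm across, 54 mm high, standing on the table before the scale. Leave alone.
- bowl: Small steel bowl, 130 mm across, 55 mm high, behind the scale. Leave alone.

How it is judged (in metres and radians):
At the end, for the whole second after the job is handed in: Poise at rest in the 200 g notch, key fully down (4 mm along the beam, 2.5 mm in height); scoop at rest, level on the goods platform, centred within 22 mm each way, spout out over that end within 0.2 rad; counterpoise upright within 30 mm of its platform's centre (angle between the x axis of scoop and the y axis of scale, either way round below 0.2 rad and y of scoop_spout in the frame of scale above 0.18 m and x of scoop in the frame of scale between -0.022 and 0.022 m and y of scoop in the frame of scale between 0.11 and 0.154 m and angle between each of scoop, counterpoise's own z axis and vertical below 0.06 rad and contact force between scoop and goods_platform above 0.5 N and linear speed of each of scoop, poise below 0.02 m/s and y of poise in the frame of notch_200 between -0.004 and 0.004 m and x of poise in the frame of notch_200 between -0.005 and 0.005 m and z of poise in the frame of notch_200 between -0.0025 and 0.0025 m and angle between poise's own z axis and vertical below 0.09 rad and horizontal distance between counterpoise and weight_platform below 0.03 m); the robot touches nothing.
It fails at once if the scoop is slammed or pressed on the platform (more than 45 N) (contact force between scoop and goods_platform above 45 N).
It fails at once if the scoop is let fall onto the platform from more than 12 mm above it (horizontal distance between scoop and goods_platform below 0.12 m and z of scoop in the frame of goods_platform above 0.012 m and contact force between scoop and anything else below 0.1 N and linear speed of scoop above 0.1 m/s).
It fails at once if the counterpoise is shifted by more than 25 mm (distance of counterpoise from where it was at the start of the episode above 0.025 m).
It fails at once if another thing on the table is moved by more than 30 mm (distance of any of block, cleaver, tubs, jar, spare_weight, bowl from where it was at the start of the episode above 0.03 m).
It also fails if it takes over 61 s, if anything falls off the work surface, if the arm or the gripper's body presses on something with over 40 N, if the wrist force passes 120 N, or if a joint passes its speed limit or range.

ROBOT

A 6-joint arm with a two-finger parallel gripper is mounted at the origin on the work surface. World frame = base frame: x ahead of the robot, y to its left, z up, the work surface at z = 0. Lengths are in m, angles in degrees, forces in N, time in s.
With the tool pointing down it reaches from about 0.375 to 0.9 m from the base axis. Payload 3.1 kg.
Tool frame: the origin (TCP) lies on the centre line of the jaws, within the pads' length; the fingertips stand 14 mm ahead of it and the grasp point (between the pads) lies 5 mm behind it (bot.tips_ahead is the distance from the TCP to the fingertips, in m); z points along the fingers, y is the line along which they close (so a half turn about z gives the same grasp; the last joint's range is limited). The gripper opens to 87 mm and grips with 3 to 60 N. Pads are 19 mm wide; open, the fingers measure 117 mm over their backs; the gripper's body (75 mm by 190 mm) begins 51 mm behind the grasp point.
Start: joints at [59.272, 30.224, 82.088, -0, 67.689, -10.227], TCP at [0.219, 0.585, 0.237] pointing down, gripper open.
Joint ranges: [-176.69, 176.69], [-43.24, 126.21], [12.49, 139.97], [-82, 262], [0, 151.66], [-163.58, 163.58]. Speed limits (degrees/s): [159.86, 159.86, 180, 180, 180, 180].

INTERFACE

Orientations are given as a 3x3 rotation matrix whose columns are the frame's x, y, z axes.
In Python, from rig import bot gives the robot as it stands.
- The arm moves only by the tool play_rows, never from a script. Its argument "moves" is a list that holds one entry, the list of rows, each a list of 6 numbers: the shift along the tool's x, y, z in mm, then the turn, a rotation vector about the tool's x, y, z in rad. A call has 1 to 5 rows; each row shifts and turns the commanded pose from where the row before left it, along the tool's axes as they then stand; what a row does not reach is not made up. A row lasts 1/10 s, in which the tool goes at most 50 mm and 8.59 degrees, less where a joint would pass 70% of its speed; a pose out of reach is approached as far as the arm can. A call with a gripper value outside its range is refused whole. "fingers" is the opening, from -1 (shut) to 1 (fully open), set as the call begins (left out, the last holds). The fingers move at their own pace and stop on an object; the grip force is fixed at half the most. Time passes only in rows, so rows that do not move let the fingers close. It gives the time, the measured TCP pose, the force, the opening and the grip force at its end, in the units of the state.
- bot.read_state(): the state, without advancing time (a new reading comes with each control period).
- bot.capture(name): name is "scene" or "top" or "wrist"; returns a dict with "image" (384x512x3 uint8, blue, green, red), "fx", "fy", "cx", "cy" (pixels), "R" (3x3) and "t" (3): a world point X has camera coordinates R X + t. Camera axes: x right, y down, z forward; pixel columns grow to the right and rows downward; lengths in m; the calibration is good to about 2 mm. A picture is of the moment at which its call begins. There is no depth.
- bot.hand_in(): hands the job in; it is judged then, once.
Trained networks look in a picture, given as the dict that the camera call returned (one of the last four; its "shot" number tells which), for a name from the list of things; names that differ only in an ending like _2 or _b are one class to them, and where a whole thing is asked for, a point or a joint stands for the part that bears it (a point fixed in the world has none). Each returns a list of dicts, best first, with "confidence" (0 to 1); they miss things now and then, are a little off and sometimes report something else, mostly with a low value. They report only what shows in the picture. A call takes as long as a camera call.
- bot.search_frame(picture, query): "centre" ([column, row] in pixels, amid what is visible of it).
- bot.silhouettes(picture, query): "pixels" (384x512 bool, what is visible of it) and "centre" ([column, row] in pixels, amid what is visible of it).
- bot.pinpoint(picture, query): "centre" ([column, row] in pixels: a listed point, or the origin of a listed thing).
The state is a dict: "time_s": time; "joint_positions": joint angles; "qvel": joint speeds; "tau": joint torques, N m; "position": TCP position; "tcp_rot": TCP orientation; "force": force on the tool from outside, world axes, zero at the start; "moment": the same for the moment, N m; "opening": opening from 0.0 (shut) to 1.0 (fully open); "grasp_force": force on a finger pad.
Only numpy, scipy, OpenCV 4.12 (cv2) and the standard library are available. Lean on these libraries where they do the work, as an engineer would, in place of code of your own. Each camera call takes 0.05 s, during which the arm holds its last target. There are 200 camera calls.

## Working session

There is one attempt and no reset: what is moved stays moved. The work goes in short steps, Python scripts to look and compute and a tool call to move; the robot and the scene stay as the last step left them, time stands still between calls to the robot, and variables do not carry over. Pictures are saved under pics/ and viewed, at most 10 in all, crops included, and the job is handed in when it is done.

Besides the shell and the picture viewer there is one more tool, called after "Emit:" in YAML: its name, and indented under it one key for each argument. play_rows: Moves the arm, as the interface text tells. Its arguments: {"type":"object","properties":{"moves":{"type":"array","items":{"type":"array","items":{"type":"array","items":{"type":"number"}}}},"fingers":{"type":"number"}},"required":["moves"]}

```bash
mkdir -p pics; cat > h.py <<'E'
import numpy as np, cv2
from rig import bot
def ray(c,p):
    d=np.array([(p[0]-c['cx'])/c['fx'],(p[1]-c['cy'])/c['fy'],1.])
    R=np.array(c['R']);t=np.array(c['t']);return -R.T@t, R.T@d
def atz(c,p,z):
    o,d=ray(c,p);return o+d*(z-o[2])/d[2]
def proj(c,X):
    q=np.array(c['R'])@np.array(X)+np.array(c['t']);return [c['fx']*q[0]/q[2]+c['cx'],c['fy']*q[1]/q[2]+c['cy']]
def tri(obs):
    A=np.zeros((3,3));b=np.zeros(3)
    for c,p in obs:
        o,d=ray(c,p);d=d/np.linalg.norm(d);M=np.eye(3)-np.outer(d,d);A+=M;b+=M@o
    return np.linalg.solve(A,b)
E
python3 - <<'E'
from h import *
np.set_printoptions(precision=4,suppress=True)
cs={n:bot.capture(n) for n in("scene","top")}
cv2.imwrite('pics/a.png',np.vstack([cs['scene']['image'],cs['top']['image']])[:, :] if 0 else np.hstack([cv2.resize(cs[n]['image'],(400,300)) for n in cs]))
for n in cs: cv2.imwrite(f'pics/{n}0.png',cs[n]['image'])
hz=dict(goods_platform=.119,weight_platform=.113,counterpoise=.113,notch_0=.106,notch_200=.106,poise=.106,scoop=0,scoop_spout=.03,scoop_handle=.054,scale=0,spare_weight=0,jar=0,tubs=0,bowl=0,block=0)
for q,z in hz.items():
    ob=[]
    for n,c in cs.items():
        r=bot.pinpoint(c,q)[:2]
        for k in r: print(q,n,np.round(k['centre'],1),round(k['confidence'],2),atz(c,k['centre'],z))
        if r: ob.append((c,r[0]['centre']))
    if len(ob)==2: print('   tri',tri(ob))
print(bot.read_state()['tcp_rot'],bot.read_state()['time_s'])
E
```

```text
goods_platform scene [295.5 156. ] 0.84 [0.6266 0.2148 0.119 ]
goods_platform top [197.3 185.3] 0.82 [0.6123 0.2209 0.119 ]
   tri [0.6176 0.2248 0.1051]
weight_platform scene [243.2 216.3] 0.93 [ 0.6096 -0.0535  0.113 ]
weight_platform top [283.7 191.1] 0.92 [ 0.6011 -0.0522  0.113 ]
weight_platform top [129.8 256.7] 0.49 [0.386  0.4207 0.113 ]
   tri [ 0.6043 -0.051   0.1063]
counterpoise scene [244.5 214.2] 0.81 [ 0.6089 -0.0456  0.113 ]
counterpoise scene [267.8 209.6] 0.66 [ 0.6552 -0.0005  0.113 ]
counterpoise top [280.9 188.9] 0.58 [ 0.6079 -0.0432  0.113 ]
   tri [ 0.608  -0.0437  0.1105]
notch_0 scene [257.7 157.9] 0.78 [0.5259 0.1633 0.106 ]
notch_0 scene [237.6 176.2] 0.57 [0.5138 0.069  0.106 ]
notch_0 top [219.3 214.5] 0.79 [0.5228 0.1498 0.106 ]
notch_0 top [245.5 219.3] 0.67 [0.5095 0.0668 0.106 ]
   tri [0.5264 0.1525 0.1143]
notch_200 scene [257.7 157.9] 0.78 [0.5259 0.1633 0.106 ]
notch_200 scene [237.6 176.2] 0.57 [0.5138 0.069  0.106 ]
notch_200 top [219.3 214.5] 0.79 [0.5228 0.1498 0.106 ]
notch_200 top [245.5 219.3] 0.67 [0.5095 0.0668 0.106 ]
   tri [0.5264 0.1
[... 1122 characters left out ...]
]
jar scene [283.6 286.4] 0.95 [ 0.7761 -0.127   0.    ]
jar top [304.  148.6] 0.76 [ 0.7677 -0.1322  0.    ]
   tri [ 0.772  -0.1295 -0.0012]
tubs scene [330.4 143. ] 0.67 [0.6488 0.4418 0.    ]
tubs top [133.5 179.7] 0.86 [0.6435 0.453  0.    ]
   tri [ 0.6447  0.4559 -0.0129]
bowl scene [243.3 321.8] 0.63 [ 0.7368 -0.2658  0.    ]
bowl top [344.9 156. ] 0.76 [ 0.745  -0.2758  0.    ]
   tri [ 0.7414 -0.2719  0.016 ]
block scene [262.5 115.2] 0.95 [0.3708 0.4554 0.    ]
block top [331.5 253.9] 0.74 [ 0.4051 -0.2279  0.    ]
block top [133. 260.] 0.71 [0.3718 0.4396 0.    ]
   tri [ 0.5308 -0.071   0.4591]
[[-0.9367  0.3502 -0.    ]
 [ 0.3502  0.9367 -0.    ]
 [ 0.     -0.     -1.    ]] 1.6
```

```bash
python3 - <<'E'
import cv2,numpy as np
a=cv2.imread('pics/scene0.png');b=cv2.imread('pics/top0.png')
a=cv2.resize(a[80:340,110:380],None,fx=1.45,fy=1.45,interpolation=2);b=cv2.resize(b[130:280,90:390],(400,200))
im=np.zeros((600,800,3),np.uint8);im[:a.shape[0],:a.shape[1]]=a;im[:200,400:]=b;cv2.imwrite('pics/v1.png',im[:400])
E
```

```text
(no output)
```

View pics/v1.png

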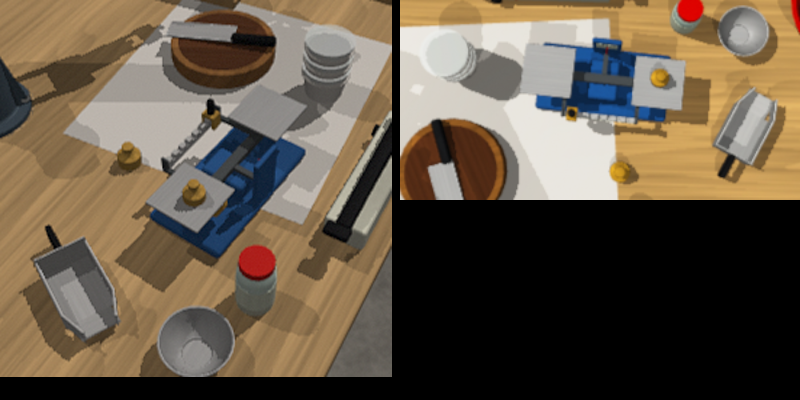

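```bash
cat >> h.py <<'E'
from scipy.spatial.transform import Rotation as Ro
def yawR(a): # tool down, tool y at world angle a (deg)
    a=np.radians(a);y=np.array([np.cos(a),np.sin(a),0]);z=np.array([0,0,-1.]);return np.c_[np.cross(y,z),y,z]
def plan(ps,R,cur=None,mm=48):
    """waypoints ps, rotate all along the first legs"""
    s=bot.read_state();p=np.array(s['position']);Rc=np.array(s['tcp_rot'])
    for i,q in enumerate(ps):
        q=np.array(q);rv=Ro.from_matrix(Rc.T@R).as_rotvec()
        n=int(max(np.ceil(np.linalg.norm(q-p)*1000/mm),np.ceil(np.linalg.norm(rv)/.145),1))
        d=(q-p)*1000/n
        for k in range(n):
            print(' ',[float(x) for x in np.round(np.r_[Rc.T@d,rv/n],[1,1,1,3,3,3])],end=',\n' )
            Rc=Rc@Ro.from_rotvec(rv/n).as_matrix()
        p=q;print('--')
E
python3 -c "
from h import *
plan([(.515,.140,.25)],yawR(87.4))"
```

```text
Traceback (most recent call last):
TypeError: 'list' object cannot be interpreted as an integer

During handling of the above exception, another exception occurred:

Traceback (most recent call last):
  File "h.py", line 26, in plan
    print(' ',[float(x) for x in np.round(np.r_[Rc.T@d,rv/n],[1,1,1,3,3,3])],end=',\n' )
                                 ~~~~~~~~^^^^^^^^^^^^^^^^^^^^^^^^^^^^^^^^^^
TypeError: 'list' object cannot be interpreted as an integer
```

```bash
sed -i 's/for x in np.round(np.r_\[Rc.T@d,rv\/n\],\[1,1,1,3,3,3\])/for x in np.r_[np.round(Rc.T@d,1),np.round(rv\/n,3)]+0./' h.py
python3 -c "
from h import *
plan([(.515,.140,.25)],yawR(87.4))"
```

```text
[-36.1, -26.1, -1.1, 0.0, 0.0, -0.026],
  [-35.4, -27.1, -1.1, 0.0, 0.0, -0.026],
  [-34.7, -28.0, -1.1, 0.0, 0.0, -0.026],
  [-34.0, -28.9, -1.1, 0.0, 0.0, -0.026],
  [-33.2, -29.7, -1.1, 0.0, 0.0, -0.026],
  [-32.4, -30.6, -1.1, 0.0, 0.0, -0.026],
  [-31.6, -31.4, -1.1, 0.0, 0.0, -0.026],
  [-30.8, -32.2, -1.1, 0.0, 0.0, -0.026],
  [-29.9, -33.0, -1.1, 0.0, 0.0, -0.026],
  [-29.1, -33.8, -1.1, 0.0, 0.0, -0.026],
  [-28.2, -34.5, -1.1, 0.0, 0.0, -0.026],
  [-27.3, -35.3, -1.1, 0.0, 0.0, -0.026],
--
```

Emit:
play_rows:
  moves:
    - [[-36,-26,-1,0,0,-0.026],[-35,-27,-1,0,0,-0.026],[-35,-28,-1,0,0,-0.026],[-34,-29,-1,0,0,-0.026],[-33,-30,-1,0,0,-0.026]]
  fingers: 0.0

```text
time_s: 2.1
position: [0.3426, 0.3983, 0.2418]
tcp_rot: [[-0.975, 0.224, 0.001], [0.224, 0.975, 0.0], [-0.001, 0.0, -1.0]]
force: [1.1, -0.1, -0.9]
opening: 0.633
grasp_force: 0.0
```

Emit:
play_rows:
  moves:
    - [[-32,-31,-1,0,0,-0.026],[-32,-31,-1,0,0,-0.026],[-31,-32,-1,0,0,-0.026],[-30,-33,-1,0,0,-0.026],[-29,-34,-1,0,0,-0.026]]

```text
time_s: 2.6
position: [0.4663, 0.2125, 0.2469]
tcp_rot: [[-0.995, 0.097, 0.001], [0.097, 0.995, 0.0], [-0.001, 0.0, -1.0]]
force: [0.6, 0.4, -0.5]
opening: 0.503
grasp_force: 0.0
```

Emit:
play_rows:
  moves:
    - [[-28,-35,-1,0,0,-0.026],[-27,-35,-1,0,0,-0.026],[0,0,0,0,0,0],[0,0,0,0,0,0]]

```text
time_s: 3.0
position: [0.5145, 0.1389, 0.2485]
tcp_rot: [[-0.999, 0.049, -0.0], [0.049, 0.999, 0.0], [0.0, 0.0, -1.0]]
force: [-1.2, 0.4, 0.3]
opening: 0.506
grasp_force: 0.0
```

```bash
python3 - <<'E'
from h import *
np.set_printoptions(precision=4,suppress=True)
s=bot.read_state();print(s['time_s'],s['position'],s['opening'],s['tcp_rot'][:2],s['force'])
c=bot.capture('wrist');cv2.imwrite('pics/w1.png',c['image'])
for q,z in dict(goods_platform=.119,notch_0=.106,poise=.106,weight_platform=.113,scale=0).items():
    for k in bot.pinpoint(c,q)[:3]: print(q,np.round(k['centre'],1),round(k['confidence'],2),atz(c,k['centre'],z))
for q in ['poise','goods_platform']:
  for k in bot.silhouettes(c,q)[:1]:
    ys,xs=np.nonzero(k['pixels']);print(q,k['confidence'],xs.min(),xs.max(),ys.min(),ys.max(),cv2.minAreaRect(np.c_[xs,ys].astype(np.float32)))
E
```

```text
3.0 [0.5145 0.1389 0.2485] 0.5061648209549096 [[-0.9988  0.0487 -0.0005]
 [ 0.0487  0.9988  0.0005]] [-1.1846  0.3538  0.3137]
notch_0 [187.1 188. ] 0.98 [0.5115 0.0695 0.106 ]
notch_0 [271.3 194. ] 0.62 [0.522 0.156 0.106]
poise [269.7 193.1] 0.68 [0.521  0.1544 0.106 ]
weight_platform [268.1 194.5] 0.57 [0.5206 0.1524 0.113 ]
scale [217.5 236.1] 0.66 [ 0.6085  0.0802 -0.    ]
poise 0.8 257 282 174 213 ((269.5303039550781, 193.71270751953125), (24.328168869018555, 38.81745529174805), 2.2025980949401855)
goods_platform 0.61 272 334 230 289 ((302.8582458496094, 260.1775207519531), (60.72969436645508, 59.42726516723633), 1.7357046604156494)
```

View pics/w1.png

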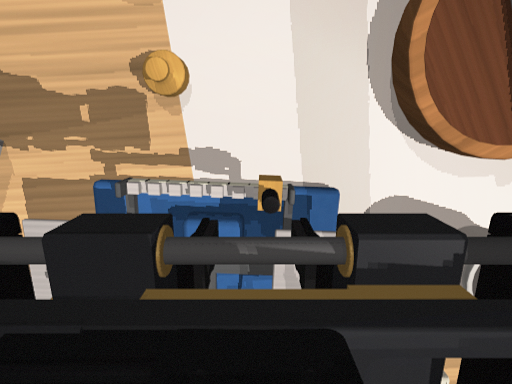

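```bash
python3 - <<'E'
import cv2,numpy as np
a=cv2.imread('pics/w1.png');cv2.imwrite('pics/v2.png',cv2.resize(a[165:225,90:350],None,fx=3,fy=3,interpolation=2))
E
```

```text
(no output)
```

View pics/v2.png

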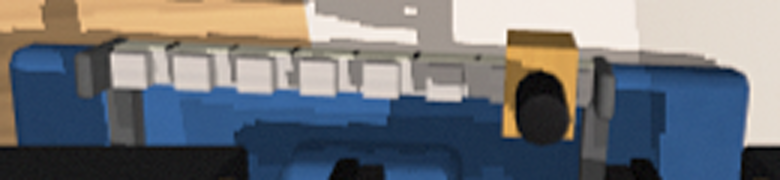

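```bash
python3 - <<'E'
from h import *
np.set_printoptions(precision=4,suppress=True)
c=bot.capture('wrist')
P=np.array([[131,70],[193,72],[254,76],[317,78],[381,81],[445,83],[286,77],[538,87.]])/3+[90,165]
W=np.array([atz(c,p,.106) for p in P]);print(W,np.diff(W[:,1]),np.polyfit(W[:6,1],W[:6,0],1))
t=bot.capture('top');im=t['image']
# blue base orientation
hsv=cv2.cvtColor(im,cv2.COLOR_BGR2HSV);m=cv2.inRange(hsv,(100,120,40),(125,255,255));m[:150]=0;m[250:]=0
ys,xs=np.nonzero(m);print(xs.min(),xs.max(),ys.min(),ys.max())
r=cv2.minAreaRect(np.c_[xs,ys].astype(np.float32));print(r)
for q in['goods_platform','weight_platform']:
  for k in bot.silhouettes(t,q)[:1]:
    ys,xs=np.nonzero(k['pixels']);r=cv2.minAreaRect(np.c_[xs,ys].astype(np.float32));print(q,k['confidence'],r,[atz(t,p,.116) for p in cv2.boxPoints(r)])
  
E
```

```text
[[0.509  0.016  0.106 ]
 [0.5107 0.0373 0.106 ]
 [0.513  0.0581 0.106 ]
 [0.5146 0.0797 0.106 ]
 [0.5167 0.1017 0.106 ]
 [0.5183 0.1237 0.106 ]
 [0.5138 0.0691 0.106 ]
 [0.5211 0.1557 0.106 ]] [ 0.0212  0.0208  0.0216  0.022   0.022  -0.0546  0.0867] [0.0876 0.5076]
199 291 159 220
((244.08956909179688, 186.66763305664062), (96.3282241821289, 55.42484664916992), 8.746162414550781)
goods_platform 0.81 ((200.42434692382812, 181.20620727539062), (38.529483795166016, 35.759620666503906), 6.115502834320068) [array([0.5745, 0.2759, 0.116 ]), array([0.6883, 0.2687, 0.116 ]), array([0.6781, 0.147 , 0.116 ]), array([0.5643, 0.1556, 0.116 ])]
weight_platform 0.59 ((282.4566345214844, 191.19480895996094), (38.126468658447266, 37.29245376586914), 6.842773914337158) [array([0.5472, 0.018 , 0.116 ]), array([0.6657, 0.006 , 0.116 ]), array([ 0.6541, -0.1148,  0.116 ]), array([ 0.5356, -0.1015,  0.116 ])]
```

```bash
python3 -c "
from h import *
plan([(.521,.1555,.17),(.521,.1555,.135)],yawR(84.9))"
```

```text
[-3.1, 7.9, 39.3, 0.0, 0.0, 0.022],
  [-2.9, 8.0, 39.3, 0.0, 0.0, 0.022],
--
  [0.0, 0.0, 35.0, 0.0, 0.0, 0.0],
--
```

Emit:
play_rows:
  moves:
    - [[-3,8,39,0,0,0.022],[-3,8,39,0,0,0.022],[0,0,0,0,0,0],[0,0,0,0,0,0]]

```text
time_s: 4.0
position: [0.5208, 0.1553, 0.1704]
tcp_rot: [[-0.996, 0.089, -0.002], [0.089, 0.996, -0.0], [0.002, -0.001, -1.0]]
force: [1.9, 0.3, 0.1]
opening: 0.495
grasp_force: 0.0
```

```bash
python3 - <<'E'
from h import *
np.set_printoptions(precision=4,suppress=True)
s=bot.read_state();print(s['position'],s['tcp_rot'][:2])
c=bot.capture('wrist');cv2.imwrite('pics/w2.png',c['image'])
for q,z in dict(poise=.106).items():
    for k in bot.pinpoint(c,q)[:3]: print(q,np.round(k['centre'],1),round(k['confidence'],2),atz(c,k['centre'],z))
im=c['image'].copy()
cv2.circle(im,[int(v) for v in proj(c,[.521,.1555,.148])],2,(0,0,255),-1)
cv2.circle(im,[int(v) for v in proj(c,[.521,.1555,.114])],2,(0,255,0),-1)
cv2.imwrite('pics/v3.png',im[100:330,60:460])
E
```

```text
[0.5208 0.1553 0.1704] [[-0.9961  0.0887 -0.0017]
 [ 0.0887  0.9961 -0.0004]]
poise [253.7 209.1] 0.73 [0.5199 0.1547 0.106 ]
```

View pics/v3.png

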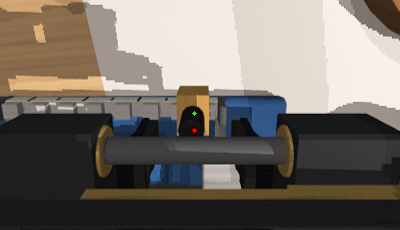

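Emit:
play_rows:
  moves:
    - [[0,0,18,0,0,0],[0,0,17,0,0,0],[0,0,0,0,0,0]]

```text
time_s: 4.4
position: [0.5209, 0.155, 0.136]
tcp_rot: [[-0.996, 0.09, -0.0], [0.09, 0.996, -0.0], [0.0, -0.0, -1.0]]
force: [-0.1, 0.2, 0.4]
opening: 0.5
grasp_force: 0.0
```

Emit:
play_rows:
  moves:
    - [[0,0,0,0,0,0],[0,0,0,0,0,0],[0,0,0,0,0,0],[0,0,0,0,0,0],[0,0,0,0,0,0]]
  fingers: -1

```text
time_s: 4.9
position: [0.5215, 0.1549, 0.1362]
tcp_rot: [[-0.996, 0.089, 0.001], [0.089, 0.996, -0.001], [-0.001, -0.001, -1.0]]
force: [-0.6, -2.3, 3.1]
opening: 0.185
grasp_force: 30.0
```

Emit:
play_rows:
  moves:
    - [[0,0,-6,0,0,0],[0,0,-10,0,0,0],[0,0,0,0,0,0]]

```text
time_s: 5.2
position: [0.5218, 0.1556, 0.1527]
tcp_rot: [[-0.996, 0.09, 0.002], [0.09, 0.996, 0.0], [-0.002, 0.001, -1.0]]
force: [0.7, -0.2, -2.7]
opening: 0.184
grasp_force: 30.0
```

Emit:
play_rows:
  moves:
    - [[0,-22,0,0,0,0],[0,-33,0,0,0,0],[0,-33,0,0,0,0],[0,0,0,0,0,0],[0,0,0,0,0,0]]

```text
time_s: 5.7
position: [0.5132, 0.0673, 0.1516]
tcp_rot: [[-0.996, 0.092, -0.0], [0.092, 0.996, 0.001], [0.0, 0.001, -1.0]]
force: [0.4, 0.2, -2.9]
opening: 0.188
grasp_force: 30.0
```

```bash
python3 - <<'E'
from h import *
np.set_printoptions(precision=4,suppress=True)
s=bot.read_state();print(s['position'],s['tcp_rot'][:2])
c=bot.capture('wrist')
im=c['image'].copy()
for i in range(7):
    p=np.array([.521,.155,.106])-.022*i*np.array([.09,.996,0])+[-.006,.0005,0]
    cv2.circle(im,[int(v) for v in proj(c,p)],1,(0,0,255),-1)
cv2.imwrite('pics/v4.png',cv2.resize(im[170:270,120:400],None,fx=2.8,fy=2.8))
E
```

```text
[0.5132 0.0673 0.1516] [[-0.9958  0.0918 -0.0001]
 [ 0.0918  0.9958  0.0006]]
```

View pics/v4.png

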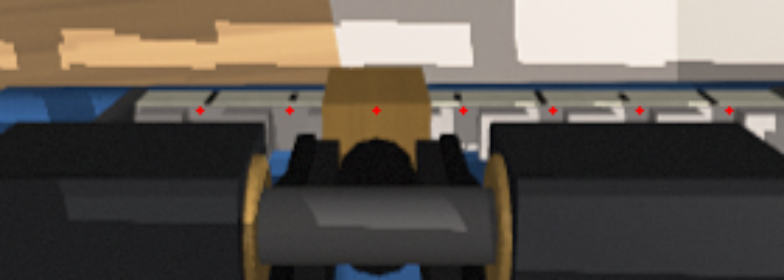

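Emit:
play_rows:
  moves:
    - [[0,0.5,6,0,0,0],[0,0,5,0,0,0],[0,0,2,0,0,0],[0,0,0,0,0,0],[0,0,0,0,0,0]]

```text
time_s: 6.25
position: [0.5131, 0.0686, 0.1383]
tcp_rot: [[-0.996, 0.089, -0.001], [0.089, 0.996, 0.0], [0.001, 0.0, -1.0]]
force: [-0.1, -1.3, -2.9]
opening: 0.186
grasp_force: 30.0
```

Emit:
play_rows:
  moves:
    - [[0,0,1.5,0,0,0],[0,0,1,0,0,0],[0,0,0.5,0,0,0],[0,0,0,0,0,0]]

```text
time_s: 6.65
position: [0.5132, 0.0682, 0.1355]
tcp_rot: [[-0.996, 0.09, -0.0], [0.09, 0.996, 0.0], [0.0, 0.0, -1.0]]
force: [-0.0, -0.1, -3.8]
opening: 0.185
grasp_force: 30.0
```

Emit:
play_rows:
  moves:
    - [[0,0,0.5,0,0,0],[0,0,0.5,0,0,0],[0,0,0,0,0,0]]

```text
time_s: 6.95
position: [0.5132, 0.0682, 0.1345]
tcp_rot: [[-0.996, 0.09, -0.0], [0.09, 0.996, -0.0], [0.0, -0.0, -1.0]]
force: [-0.2, 0.5, -3.0]
opening: 0.184
grasp_force: 30.0
```

Emit:
play_rows:
  moves:
    - [[0,0,0,0,0,0],[0,0,0,0,0,0],[0,0,0,0,0,0]]
  fingers: -0.2

```text
time_s: 7.25
position: [0.5137, 0.0682, 0.1349]
tcp_rot: [[-0.996, 0.09, 0.001], [0.09, 0.996, -0.0], [-0.001, 0.0, -1.0]]
force: [-0.3, -0.1, 0.0]
opening: 0.36
grasp_force: 0.0
```

Emit:
play_rows:
  moves:
    - [[0,0,-20,0,0,0],[0,0,-40,0,0,0],[0,0,-40,0,0,0],[0,0,0,0,0,0],[0,0,0,0,0,0]]

```text
time_s: 7.75
position: [0.5138, 0.0682, 0.2357]
tcp_rot: [[-0.996, 0.09, 0.003], [0.09, 0.996, -0.0], [-0.003, 0.0, -1.0]]
force: [-0.7, 0.3, -0.0]
opening: 0.398
grasp_force: 0.0
```

```bash
python3 - <<'E'
from h import *
np.set_printoptions(precision=4,suppress=True)
s=bot.read_state();print(s['position'],s['force'])
c=bot.capture('wrist')
for k in bot.pinpoint(c,'poise')[:2]: print(k['centre'],k['confidence'],atz(c,k['centre'],.106))
im=c['image'].copy()
cv2.imwrite('pics/v5.png',cv2.resize(im[165:245,100:400],None,fx=2.6,fy=2.6))
cs=[bot.capture(n) for n in('scene','top')]
ok={}
for q in['scoop','scoop_handle','scoop_spout']:
    for c in cs:
        for k in bot.pinpoint(c,q)[:1]:print(q,k['confidence'],atz(c,k['centre'],{'scoop':0,'scoop_handle':.054,'scoop_spout':.03}[q]))
plan([(.5,-.1,.25),(.415,-.22,.25)],yawR(65))
E
```

```text
[0.5138 0.0682 0.2357] [-0.7279  0.3023 -0.0422]
[255.6, 187.3] 0.76 [0.5111 0.0696 0.106 ]
scoop 0.9 [ 0.4857 -0.2687  0.    ]
scoop 0.74 [ 0.7508 -0.2776  0.    ]
scoop_handle 0.63 [ 0.402  -0.2305  0.054 ]
scoop_handle 0.88 [ 0.3953 -0.2211  0.054 ]
scoop_spout 0.67 [ 0.5795 -0.3266  0.03  ]
scoop_spout 0.79 [ 0.5881 -0.3243  0.03  ]
  [-0.5, -42.2, -4.0, 0.0, 0.0, 0.087],
  [-4.2, -42.0, -4.0, 0.0, 0.0, 0.087],
  [-7.8, -41.5, -4.0, 0.0, 0.0, 0.087],
  [-11.3, -40.6, -4.0, 0.0, 0.0, 0.087],
--
  [6.6, -36.2, 0.0, 0.0, 0.0, 0.0],
  [6.6, -36.2, 0.0, 0.0, 0.0, 0.0],
  [6.6, -36.2, 0.0, 0.0, 0.0, 0.0],
  [6.6, -36.2, 0.0, 0.0, 0.0, 0.0],
--
```

View pics/v5.png

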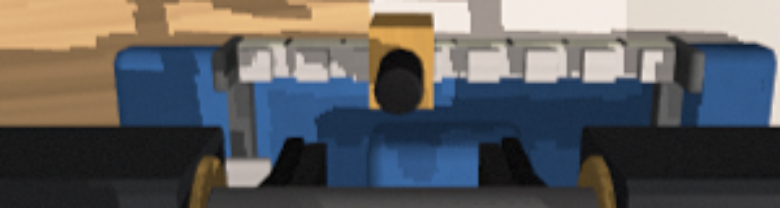

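Emit:
play_rows:
  moves:
    - [[0,0,-10,0,0,0.1475],[0,0,0,0,0,0.1475],[0,0,0,0,0,0.1475],[0,0,0,0,0,0.1475],[0,0,0,0,0,0.1475]]

```text
time_s: 8.75
position: [0.5132, 0.0682, 0.2444]
tcp_rot: [[-0.672, 0.74, -0.0], [0.74, 0.672, -0.0], [0.0, -0.0, -1.0]]
force: [0.7, -0.1, -0.4]
opening: 0.398
grasp_force: 0.0
```

Emit:
play_rows:
  moves:
    - [[0,0,0,0,0,0.1475],[0,0,0,0,0,0.1475],[0,0,0,0,0,0.1475],[0,0,0,0,0,0.1475],[0,0,0,0,0,0.1475]]

```text
time_s: 9.25
position: [0.5132, 0.0682, 0.2444]
tcp_rot: [[0.0, 1.0, -0.0], [1.0, -0.0, 0.0], [0.0, -0.0, -1.0]]
force: [0.6, -0.2, 0.7]
opening: 0.4
grasp_force: 0.0
```

Emit:
play_rows:
  moves:
    - [[0,0,0,0,0,0.1475],[0,0,0,0,0,0.1475],[0,0,0,0,0,0.1475],[0,0,0,0,0,0.1475],[0,0,0,0,0,0.1475]]

```text
time_s: 9.75
position: [0.5132, 0.0682, 0.2444]
tcp_rot: [[0.673, 0.74, -0.0], [0.74, -0.673, 0.0], [-0.0, -0.0, -1.0]]
force: [0.2, 1.1, 0.8]
opening: 0.405
grasp_force: 0.0
```

```bash
python3 -c "
from h import *
s=bot.read_state();print(s['position'],s['joint_positions'],np.degrees(np.arctan2(s['tcp_rot'][1][1],s['tcp_rot'][0][1])))
plan([(.40,-.225,.19)],yawR(-118.2))"
```

```text
[0.51319043 0.06819979 0.24436342] [-4.81045549e+00  2.14090721e+01  9.68197677e+01 -9.93212647e-04
  6.17938427e+01  3.74506574e+01] -42.260645466328164
  [-29.3, 11.3, 5.4, 0.0, 0.0, 0.133],
  [-27.6, 15.1, 5.4, 0.0, 0.0, 0.133],
  [-25.3, 18.6, 5.4, 0.0, 0.0, 0.133],
  [-22.6, 21.8, 5.4, 0.0, 0.0, 0.133],
  [-19.6, 24.6, 5.4, 0.0, 0.0, 0.133],
  [-16.1, 27.0, 5.4, 0.0, 0.0, 0.133],
  [-12.4, 28.9, 5.4, 0.0, 0.0, 0.133],
  [-8.5, 30.3, 5.4, 0.0, 0.0, 0.133],
  [-4.4, 31.1, 5.4, 0.0, 0.0, 0.133],
  [-0.3, 31.4, 5.4, 0.0, 0.0, 0.133],
--
```

Emit:
play_rows:
  moves:
    - [[-29,11,5,0,0,0.133],[-28,15,5,0,0,0.133],[-25,19,5,0,0,0.133],[-23,22,5,0,0,0.133],[-20,25,5,0,0,0.133]]
  fingers: 0.2

```text
time_s: 10.25
position: [0.4565, -0.0805, 0.2194]
tcp_rot: [[0.986, 0.168, 0.0], [0.168, -0.986, -0.0], [0.0, 0.0, -1.0]]
force: [0.3, -0.2, -0.0]
opening: 0.595
grasp_force: 0.0
```

Emit:
play_rows:
  moves:
    - [[-16,27,5,0,0,0.133],[-12,29,6,0,0,0.133],[-8,30,6,0,0,0.133],[-4,31,6,0,0,0.133],[0,31,6,0,0,0.133]]

```text
time_s: 10.75
position: [0.4022, -0.227, 0.1903]
tcp_rot: [[0.879, -0.476, 0.0], [-0.476, -0.879, -0.0], [0.0, 0.0, -1.0]]
force: [1.5, 0.1, -0.5]
opening: 0.604
grasp_force: 0.0
```

Emit:
play_rows:
  moves:
    - [[0,0,0,0,0,0],[0,0,0,0,0,0]]

```text
time_s: 10.95
position: [0.4023, -0.2261, 0.1903]
tcp_rot: [[0.882, -0.472, -0.0], [-0.472, -0.882, 0.001], [-0.001, -0.001, -1.0]]
force: [-0.4, 0.9, -0.1]
opening: 0.599
grasp_force: 0.0
```

```bash
python3 - <<'E'
from h import *
np.set_printoptions(precision=4,suppress=True)
s=bot.read_state();print(s['position'],s['force'],s['joint_positions'])
c=bot.capture('wrist')
for q,z in dict(scoop=0,scoop_handle=.054,scoop_spout=.03).items():
  for k in bot.pinpoint(c,q)[:2]: print(q,k['centre'],k['confidence'],atz(c,k['centre'],z))
im=c['image'].copy()
u=np.array([.881,-.4726,0]);v=np.array([.4726,.881,0]);h=np.array([.4034,-.2286,.061])
for a in(-18,32):
  for b in (-6,6): cv2.circle(im,[int(x) for x in proj(c,h+u*a/1000+v*b/1000)],2,(0,0,255),-1)
cv2.imwrite('pics/v6.png',im)
E
```

```text
[ 0.4023 -0.2261  0.1903] [-0.445   0.9436 -0.1176] [-43.2578  21.9256 107.7481   0.0242  50.3806  74.8838]
scoop [254.7, 82.1] 0.76 [ 0.4979 -0.2776  0.    ]
scoop_handle [251.0, 186.6] 0.72 [ 0.4063 -0.2245  0.054 ]
```

View pics/v6.png

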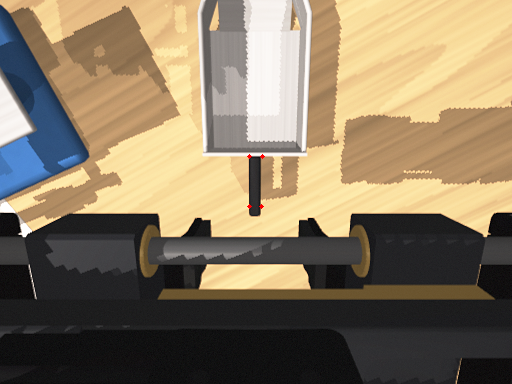

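Emit:
play_rows:
  moves:
    - [[15,1,40,0,0,0],[0,0,45,0,0,0],[0,0,40,0,0,0],[0,0,16,0,0,0],[0,0,0,0,0,0]]

```text
time_s: 11.65
position: [0.4145, -0.2318, 0.0475]
tcp_rot: [[0.883, -0.47, -0.004], [-0.47, -0.883, 0.004], [-0.005, -0.001, -1.0]]
force: [-0.5, -0.0, -0.5]
opening: 0.606
grasp_force: 0.0
```

Emit:
play_rows:
  moves:
    - [[0,0,0,0,0,0],[0,0,0,0,0,0],[0,0,0,0,0,0],[0,0,0,0,0,0],[0,0,0,0,0,0]]
  fingers: -1

```text
time_s: 12.15
position: [0.4157, -0.234, 0.0503]
tcp_rot: [[0.882, -0.471, 0.001], [-0.471, -0.882, -0.001], [0.002, 0.0, -1.0]]
force: [-0.3, -0.4, -1.3]
opening: 0.231
grasp_force: 0.0
```

Emit:
play_rows:
  moves:
    - [[0,0,0,0,0,0],[0,0,-5,0,0,0],[0,0,-10,0,0,0],[0,0,-15,0,0,0],[0,0,0,0,0,0]]

```text
time_s: 12.65
position: [0.4161, -0.2344, 0.0812]
tcp_rot: [[0.882, -0.471, 0.002], [-0.471, -0.882, -0.002], [0.003, 0.001, -1.0]]
force: [0.1, -0.1, -2.2]
opening: 0.134
grasp_force: 30.0
```

```bash
python3 - <<'E'
from h import *
np.set_printoptions(precision=4,suppress=True)
s=bot.read_state();print(s['position'],s['force'],s['moment'])
c=bot.capture('scene')
for q in ('scoop','scoop_handle','scoop_spout'):
  for k in bot.pinpoint(c,q)[:1]: print(q,k['centre'],k['confidence'])
G=np.array([.4155,-.2342,s['position'][2]+.005-.054]);u=np.array([.881,-.4726,0])
print([proj(c,G+u*.094),proj(c,G-u*.013+[0,0,.054]),proj(c,G+u*.192+[0,0,.03])])
cv2.imwrite('pics/v7.png',cv2.resize(c['image'][200:340,100:260],None,fx=3,fy=3,interpolation=2))
E
```

```text
[ 0.4161 -0.2344  0.0812] [ 0.0763 -0.1022 -2.1748] [ 0.0089  0.2488 -0.0142]
scoop [164.8, 275.5] 0.74
scoop_handle [142.6, 238.2] 0.64
scoop_spout [176.7, 301.3] 0.82
[[np.float64(163.0113635585889), np.float64(277.2265927622432)], [np.float64(143.55846807500325), np.float64(236.83234196246948)], [np.float64(176.83624047647436), np.float64(300.6059089407075)]]
```

View pics/v7.png

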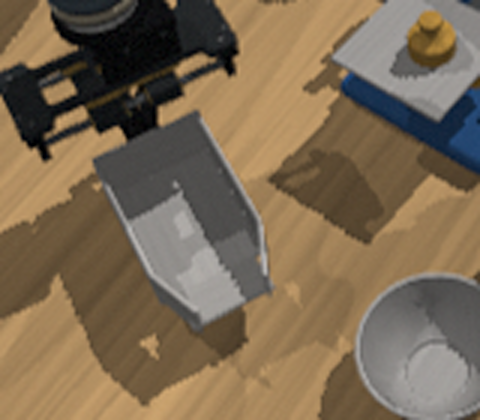

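Emit:
play_rows:
  moves:
    - [[0,0,-25,0,0,0],[0,0,-40,0,0,0],[0,0,-40,0,0,0],[0,0,-40,0,0,0],[0,0,-20,0,0,0]]

```text
time_s: 13.35
position: [0.4162, -0.2343, 0.2472]
tcp_rot: [[0.882, -0.471, 0.003], [-0.471, -0.882, -0.003], [0.004, 0.001, -1.0]]
force: [-0.1, -0.9, -2.8]
opening: 0.137
grasp_force: 30.0
```

```bash
sed -i 's/\.145),1/RS),1/; s/^def plan/RS=.10\ndef plan/' h.py; python3 -c "
from h import *
plan([(.6145,.118,.25)],yawR(-5.2))"
```

```text
[0.4, -20.2, -0.2, 0.0, 0.0, -0.099],
  [2.4, -20.1, -0.2, 0.0, 0.0, -0.099],
  [4.4, -19.7, -0.2, 0.0, 0.0, -0.099],
  [6.3, -19.2, -0.1, 0.0, 0.0, -0.099],
  [8.2, -18.5, -0.1, 0.0, 0.0, -0.099],
  [10.0, -17.6, -0.1, 0.0, 0.0, -0.099],
  [11.6, -16.5, -0.1, 0.0, 0.0, -0.099],
  [13.2, -15.3, -0.1, 0.0, 0.0, -0.099],
  [14.6, -13.9, -0.1, 0.0, 0.0, -0.099],
  [15.9, -12.4, -0.1, 0.0, 0.0, -0.099],
  [17.1, -10.8, -0.1, 0.0, 0.0, -0.099],
  [18.1, -9.1, -0.1, 0.0, 0.0, -0.099],
  [18.9, -7.2, -0.1, 0.0, 0.0, -0.099],
  [19.5, -5.3, -0.1, 0.0, 0.0, -0.099],
  [19.9, -3.4, -0.1, 0.0, 0.0, -0.099],
  [20.2, -1.4, -0.1, 0.0, 0.0, -0.099],
  [20.2, 0.6, -0.1, 0.0, 0.0, -0.099],
  [20.1, 2.5, -0.1, 0.0, 0.0, -0.099],
  [19.7, 4.5, -0.1, 0.0, 0.0, -0.099],
  [19.2, 6.4, -0.1, 0.0, 0.0, -0.099],
--
```

Emit:
play_rows:
  moves:
    - [[0,-20,0,0,0,-0.05],[2,-20,0,0,0,-0.099],[4,-20,0,0,0,-0.099],[6,-19,0,0,0,-0.099],[8,-18.5,0,0,0,-0.099]]

```text
time_s: 13.85
position: [0.4662, -0.1461, 0.2437]
tcp_rot: [[0.999, -0.041, -0.002], [-0.041, -0.999, 0.001], [-0.002, -0.001, -1.0]]
force: [0.1, -0.1, -1.8]
opening: 0.132
grasp_force: 30.0
```

Emit:
play_rows:
  moves:
    - [[10,-18,0,0,0,-0.099],[12,-16.5,0,0,0,-0.099],[13,-15,0,0,0,-0.099],[15,-14,0,0,0,-0.099],[16,-12,0,0,0,-0.099]]

```text
time_s: 14.35
position: [0.5206, -0.0607, 0.2435]
tcp_rot: [[0.898, 0.439, -0.002], [0.439, -0.898, 0.001], [-0.002, -0.002, -1.0]]
force: [0.1, -0.3, -2.2]
opening: 0.131
grasp_force: 30.0
```

Emit:
play_rows:
  moves:
    - [[17,-11,0,0,0,-0.099],[18,-9,0,0,0,-0.099],[19,-7,0,0,0,-0.099],[19,-5,0,0,0,-0.099],[20,-3,0,0,0,-0.099]]

```text
time_s: 14.85
position: [0.5742, 0.0241, 0.2433]
tcp_rot: [[0.582, 0.813, -0.003], [0.813, -0.582, 0.0], [-0.001, -0.002, -1.0]]
force: [-0.1, -0.3, -2.3]
opening: 0.131
grasp_force: 30.0
```

```bash
python3 -c "
from h import *
s=bot.read_state();print(s['position'],s['force'],s['opening'])
plan([(.6145,.118,.25)],yawR(-5.2))"
```

```text
[0.57416518 0.02406953 0.24325984] [-0.0749224  -0.33124358 -2.30089701] 0.13050878551860257
  [16.6, -3.6, -1.1, 0.0, 0.0, -0.088],
  [16.9, -2.2, -1.1, 0.0, 0.0, -0.088],
  [17.0, -0.7, -1.1, 0.0, 0.0, -0.088],
  [17.0, 0.8, -1.1, 0.0, 0.0, -0.088],
  [16.9, 2.3, -1.1, 0.0, 0.0, -0.088],
  [16.6, 3.8, -1.1, 0.0, 0.0, -0.088],
--
```

Emit:
play_rows:
  moves:
    - [[17,-4,0,0,0,-0.088],[17,-2,0,0,0,-0.088],[17,-1,0,0,0,-0.088],[17,1,0,0,0,-0.088],[17,2,0,0,0,-0.088]]

```text
time_s: 15.35
position: [0.6078, 0.1027, 0.2431]
tcp_rot: [[0.181, 0.984, -0.002], [0.984, -0.181, -0.0], [-0.001, -0.002, -1.0]]
force: [0.0, -0.5, -1.4]
opening: 0.136
grasp_force: 30.0
```

Emit:
play_rows:
  moves:
    - [[17,4,0,0,0,-0.088],[0,0,20,0,0,0],[0,0,15,0,0,0],[0,0,0,0,0,0],[0,0,0,0,0,0]]

```text
time_s: 15.85
position: [0.6148, 0.1181, 0.2086]
tcp_rot: [[0.097, 0.995, -0.002], [0.995, -0.097, -0.0], [-0.0, -0.002, -1.0]]
force: [0.1, 0.3, -1.8]
opening: 0.134
grasp_force: 30.0
```

```bash
python3 - <<'E'
from h import *
np.set_printoptions(precision=4,suppress=True)
s=bot.read_state();print(s['position'],s['force'],s['opening'],np.array(s['tcp_rot']))
T=np.array(s['position']);R=np.array(s['tcp_rot']);u=R[:,0]
cs={n:bot.capture(n) for n in('scene','top','wrist')}
b=T+u*.094-[0,0,.0497]
ims=[]
for n,c in cs.items():
  print(n,proj(c,b),proj(c,b+u*.098+[0,0,.03]))
  for q in ('scoop','scoop_spout'):
    for k in bot.pinpoint(c,q)[:1]: print(q,np.round(k['centre'],1),k['confidence'])
  im=c['image'].copy()
  if n!='wrist':
    v=np.array([.0,0,1]);y=np.array([.09,.996,0]);x=np.array([.996,-.09,0])
    P=np.array([.623,.212,.119])
    for i,j in((1,1),(1,-1),(-1,-1),(-1,1)): cv2.circle(im,[int(round(a)) for a in proj(c,P+.06*(i*x+j*y))],1,(0,0,255),-1)
    im=im[100:240,160:320] if n=='scene' else im[130:250,160:320]
    ims.append(cv2.resize(im,(400,int(im.shape[0]*2.5)),interpolation=2))
h=max(i.shape[0] for i in ims)
cv2.imwrite('pics/v8.png',np.hstack([cv2.copyMakeBorder(i,0,h-i.shape[0],0,0,0) for i in ims]))
E
```

```text
[0.6148 0.1181 0.2086] [ 0.0799  0.253  -1.8489] 0.13440397515804448 [[ 0.0974  0.9952 -0.002 ]
 [ 0.9952 -0.0974 -0.0002]
 [-0.0004 -0.002  -1.    ]]
scene [np.float64(294.82999382519824), np.float64(146.50581041492268)] [np.float64(313.38908367723474), np.float64(120.65823549429066)]
scoop [296.3 147.4] 0.91
scoop_spout [312.1 120.2] 0.67
top [np.float64(199.02389585969306), np.float64(179.6964051280043)] [np.float64(165.25621591753003), np.float64(174.16277632309027)]
scoop [202.6 181.7] 0.61
scoop_spout [167.6 171.3] 0.95
wrist [np.float64(252.58338059674549), np.float64(76.60020364430346)] [np.float64(252.15369530488795), np.float64(-159.9737237592487)]
scoop [252.4  77.8] 0.94
```

View pics/v8.png

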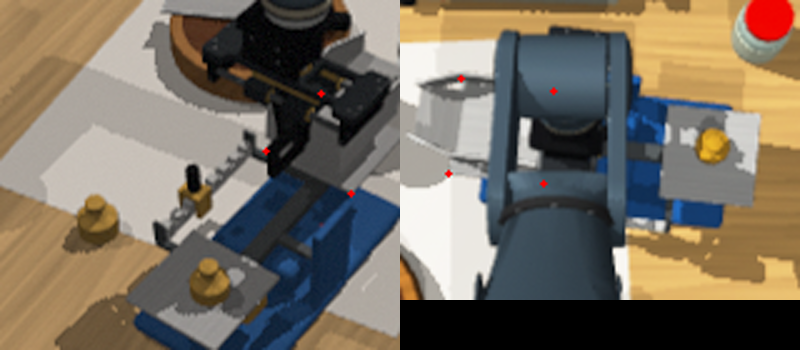

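Emit:
play_rows:
  moves:
    - [[0,0,15,0,0,0],[0,0,12,0,0,0],[0,0,6,0,0,0],[0,0,2,0,0,0],[0,0,0,0,0,0]]

```text
time_s: 16.8
position: [0.6152, 0.1182, 0.1742]
tcp_rot: [[0.097, 0.995, -0.001], [0.995, -0.097, 0.0], [-0.0, -0.001, -1.0]]
force: [0.3, -1.3, -1.2]
opening: 0.13
grasp_force: 30.0
```

Emit:
play_rows:
  moves:
    - [[0,0,1,0,0,0],[0,0,1,0,0,0],[0,0,1,0,0,0],[0,0,0,0,0,0]]

```text
time_s: 17.2
position: [0.6155, 0.1182, 0.1718]
tcp_rot: [[0.097, 0.995, 0.001], [0.995, -0.098, 0.0], [0.0, 0.001, -1.0]]
force: [0.1, -1.0, -1.8]
opening: 0.131
grasp_force: 30.0
```

Emit:
play_rows:
  moves:
    - [[0,0,1,0,0,0],[0,0,1,0,0,0],[0,0,1,0,0,0],[0,0,0,0,0,0]]

```text
time_s: 17.6
position: [0.6156, 0.1179, 0.169]
tcp_rot: [[0.097, 0.995, 0.001], [0.995, -0.097, -0.0], [-0.0, 0.001, -1.0]]
force: [0.1, -2.2, 2.5]
opening: 0.135
grasp_force: 30.0
```

Emit:
play_rows:
  moves:
    - [[0,0,1,0,0,0],[0,0,1,0,0,0],[0,0,0,0,0,0]]

```text
time_s: 17.9
position: [0.6156, 0.1179, 0.1666]
tcp_rot: [[0.097, 0.995, 0.001], [0.995, -0.097, -0.0], [-0.0, 0.001, -1.0]]
force: [-0.6, -3.0, 1.8]
opening: 0.134
grasp_force: 30.0
```

Emit:
play_rows:
  moves:
    - [[0,0,-1,0,0,0],[0,0,-0.5,0,0,0],[0,0,0,0,0,0],[0,0,0,0,0,0]]

```text
time_s: 18.3
position: [0.6155, 0.1182, 0.1682]
tcp_rot: [[0.097, 0.995, 0.0], [0.995, -0.097, -0.0], [0.0, 0.0, -1.0]]
force: [-0.1, -2.8, 3.1]
opening: 0.132
grasp_force: 30.0
```

Emit:
play_rows:
  moves:
    - [[0,0,0,0,0,0],[0,0,0,0,0,0],[0,0,0,0,0,0],[0,0,0,0,0,0]]
  fingers: 0.1

```text
time_s: 18.7
position: [0.615, 0.1186, 0.1677]
tcp_rot: [[0.097, 0.995, -0.001], [0.995, -0.097, 0.0], [0.0, -0.001, -1.0]]
force: [-0.4, 0.5, 0.9]
opening: 0.409
grasp_force: 0.0
```

Emit:
play_rows:
  moves:
    - [[0,0,-10,0,0,0],[0,0,-20,0,0,0],[0,0,-40,0,0,0],[0,0,-40,0,0,0],[0,0,-20,0,0,0]]

```text
time_s: 19.2
position: [0.617, 0.1184, 0.303]
tcp_rot: [[0.097, 0.995, 0.007], [0.995, -0.097, 0.0], [0.001, 0.007, -1.0]]
force: [0.4, 1.0, 0.8]
opening: 0.552
grasp_force: 0.0
```

Emit:
play_rows:
  moves:
    - [[-40,0,0,0,0,0],[-45,0,0,0,0,0],[-45,0,0,0,0,0],[-45,0,0,0,0,0],[-45,0,0,0,0,0]]

```text
time_s: 19.7
position: [0.5936, -0.1023, 0.299]
tcp_rot: [[0.097, 0.995, 0.001], [0.995, -0.097, -0.0], [-0.0, 0.001, -1.0]]
force: [0.2, 0.5, -0.7]
opening: 0.549
grasp_force: 0.0
```

Emit:
play_rows:
  moves:
    - [[-45,0,0,0,0,0],[-45,0,0,0,0,0],[0,0,0,0,0,0],[0,0,0,0,0,0],[0,0,0,0,0,0]]

```text
time_s: 20.2
position: [0.5851, -0.1892, 0.2984]
tcp_rot: [[0.097, 0.995, 0.0], [0.995, -0.097, 0.001], [0.001, -0.0, -1.0]]
force: [0.7, 0.8, -0.3]
opening: 0.552
grasp_force: 0.0
```

```bash
python3 - <<'E'
from h import *
np.set_printoptions(precision=4,suppress=True)
s=bot.read_state();print(s['position'],s['force'])
cs={n:bot.capture(n) for n in('scene','top')}
y=np.array([.09,.996,0]);x=np.array([.996,-.09,0]);P=np.array([.623,.212,.119])
ims=[]
for q,dz in (('scoop',0),('scoop_spout',.03),('scoop_handle',.054)):
  ob=[]
  for n,c in cs.items():
    for k in bot.pinpoint(c,q)[:1]:
      w=atz(c,k['centre'],.119+dz);print(q,n,round(k['confidence'],2),w,'rel',(w-P)@x,(w-P)@y);ob.append((c,k['centre']))
  if len(ob)==2:print(tri(ob))
for n,c in cs.items():
    im=c['image'].copy()
    for i,j in((1,1),(1,-1),(-1,-1),(-1,1)): cv2.circle(im,[int(round(a)) for a in proj(c,P+.06*(i*x+j*y))],1,(0,0,255),-1)
    im=im[80:240,160:360] if n=='scene' else im[130:250,150:310]
    ims.append(cv2.resize(im,(400,int(im.shape[0]*400/im.shape[1])),interpolation=2))
h=max(i.shape[0] for i in ims)
cv2.imwrite('pics/v9.png',np.hstack([cv2.copyMakeBorder(i,0,h-i.shape[0],0,0,0) for i in ims]))
E
```

```text
[ 0.5851 -0.1892  0.2984] [ 0.7057  0.773  -0.2943]
scoop scene 0.93 [0.6242 0.2219 0.119 ] rel 0.0003526026847383121 0.009924076639038396
scoop top 0.27 [0.383  0.4116 0.119 ] rel -0.25699701112022116 0.177162483426696
[ 0.417   0.5381 -0.2526]
scoop_spout scene 0.65 [0.6216 0.31   0.149 ] rel -0.01022970228202207 0.09750403250582512
scoop_spout top 0.58 [0.6329 0.3063 0.149 ] rel 0.0013862699599762527 0.09483433444499592
[0.6284 0.3024 0.1588]
scoop_handle scene 0.9 [0.6212 0.1006 0.173 ] rel 0.008186684308346825 -0.11107258022711794
scoop_handle top 0.56 [0.6148 0.1206 0.173 ] rel 2.5425464631821493e-05 -0.0917339688716278
[0.6148 0.1193 0.1542]
```

View pics/v9.png

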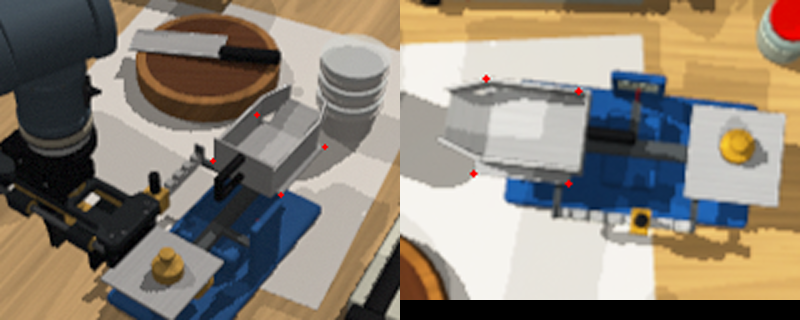

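```bash
python3 -c "
from rig import bot
print(bot.hand_in())"
```

```text
the job is handed in; nothing more can be done
None
```

I handed the job in at about 20 s of the 61 s limit. The camera views show the poise seated in the 200 g notch, the scoop centred on the goods platform with its spout out over that end, and the counterpoise and other items apparently undisturbed; `hand_in()` returned no verdict.

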